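Turn the box end in the doweling jig and hold the sprung carriage at the drilling mark

TASK

The box end standing in the slot of the sprung doweling carriage is the wrong way round: lift it out, turn it so that its dark walnut face looks to the side with the rule and the red flag, and put it back fully down in the slot. Then pull the carriage out by its bow handle, against its spring, until its red pointer stands at the white line on the red flag, and keep holding it there for me to drill: your program finishes while you still hold the handle. Leave the flag as it is set and do not disturb the other things on the bench.

Things in the scene. Friction and masses are not known exactly. Their poses are not given: they have to be found in the camera images.
- jig: doweling jig fixed on the bench: aluminium bed 215 x 320 x 12, guide shafts along its y. Origin on the bench under the drill-bush bridge: a grey cross plate 216 x 30, 140 to 162 high, across the bed at jig y = 0 on 18 mm posts at jig x = -94 and +94. Jig x points to the side with white rule and red flag, z up. It stands anywhere within some 15 cm, its x turned 0.55 to 0.87 rad left of world x
- carriage: blue sprung carriage: slides along jig +y by up to 130 from its rest (where it starts) and carries slot, pointer and handle. A spring draws it back: about 4 N at rest plus 60 N/m, so 8 to 11 N at the mark. Origin: middle of its slot's floor, 48 above the bench, at jig y = -90 at rest; axes as the jig's.
- slot (a point): same point: middle of the floor of the carriage's open-topped slot, 23 wide (x) and 112 long (y) inside; its aluminium cheeks with flared lead-ins reach 36 above this floor and 21 to each side of the middle; its end stops 16 above the floor
- board_center (a point): centre of the box end standing in the slot: a board 18 thick (own x), 100 long (own y) and 80 high (own z, up), about 100 g, pale bamboo with one dark walnut face. Seated fully down its centre is 40 above the slot floor and its top 80
- walnut_face (a point): centre of the board's dark walnut face, 9 from the board's centre along its own +x, which points out of that face; at the start it looks to jig -x
- handle_bar (a point): middle of the cross bar of the carriage's bow handle (13 mm bar). The cross bar lies along jig x with a black rubber sleeve 17 thick and 62 long, its axis 70 above the bench, 175 from the slot's middle towards jig +y (jig y = +85 at rest). The handle's two arms run back to the carriage at jig x = -45 and +45; between them it is open above and below
- pointer (a point): tip of the carriage's red pointer, on its rule side, low beside the rule: 68 along jig x and 68 along jig +y from the slot's middle
- mark (a point): inner end of the white line on the red flag, which is clamped beside the rule of the jig, 24 above the bench. The pointer is at the mark when both have the same jig y; that needs a pull of 62 to 118 mm from rest
- flag (a joint): where the flag is clamped along the rule: the white line stands at jig y = 0.040 m plus this value (0 to 0.056 m), so the carriage must come out 0.062 m plus this value from rest
- spare_ends: bystander: stack of three finished box ends lying flat, 104 x 80 x 54 mm
- flute: bystander: bamboo flute, 450 mm long, 34 mm thick, lying in a wooden cradle; origin on its axis at mid-length
- glue: bystander: white glue bottle, 130 mm high, 52 mm thick
- dowel_dish: bystander: blue bowl, 84 mm across, 35 mm high
- mallet: bystander: wooden mallet, 280 mm long, 60 mm high
- drill: bystander: grey cordless drill lying on its side, about 230 x 210 x 64 mm
Not all that is in view belongs to the job. Leave any orange or purple look-alike of the part that bears board_center alone.

How it is judged:
On the way:
1. the board stands fully down in the slot again, turned, its walnut face to the rule side, and let go, with the carriage at rest (z of board_center in the frame of carriage between 0.035 and 0.0445 m and horizontal distance between board_center and slot below 0.009 m and x of walnut_face in the frame of carriage above 0.004 m and angle between board_center's own z axis and vertical below 0.18 rad and contact force between the fingers and board below 0.2 N and y of carriage in the frame of jig below -0.08 m), for 0.2 s.
At the end, for the whole second after the job is handed in: Fingers hold the bow handle (over 4 N), still, pointer within 5 mm of the white line along the slide; the board is fully down in the slot (within 4 mm, upright within 0.18 rad), walnut face to the rule side, untouched by the fingers; bystanders within 25 mm, flag within 5 mm of their starts (z of board_center in the frame of carriage between 0.035 and 0.0445 m and horizontal distance between board_center and slot below 0.009 m and x of walnut_face in the frame of carriage above 0.004 m and angle between board_center's own z axis and vertical below 0.18 rad and contact force between the fingers and board below 0.2 N and y of pointer in the frame of mark between -0.005 and 0.005 m and linear speed of carriage below 0.01 m/s and contact force between the fingers and carriage above 4 N and distance between the grasp point and handle_bar below 0.06 m); the arm keeps its last pose, push and grip.
It fails at once if the flag is shifted from its setting by more than 5 mm (distance of mark from where it was at the start of the episode above 0.005 m).
It fails at once if a bystander is moved by more than 25 mm (distance of any of spare_ends, flute, glue, dowel_dish, mallet, drill from where it was at the start of the episode above 0.025 m).
It also fails if it takes over 54 s, if anything falls off the work surface, if the arm or the gripper's body presses on something with over 40 N, if the wrist force passes 120 N, or if a joint passes its speed limit or range.

ROBOT

A 6-joint arm with a two-finger parallel gripper is mounted at the origin on the work surface. World frame = base frame: x ahead of the robot, y to its left, z up, the work surface at z = 0. Lengths are in m, angles in rad, forces in N, time in s.
With the tool pointing down it reaches from about 0.35 to 0.775 m from the base axis. Payload 5.5 kg.
Tool frame: the origin (TCP) lies between the finger pads; the fingertips stand 19 mm ahead of it and the grasp point (between the pads) is the TCP (env.tcp_to_tips is the distance from the TCP to the fingertips, in m); z points along the fingers, y is the direction in which the jaws open and shut (so a half turn about z gives the same grasp; the last joint's range is limited). The gripper opens to 85 mm and grips with 20 to 120 N. Pads are 22 mm wide; open, the fingers measure 114 mm over their backs; the gripper's body (76 mm by 85 mm) begins 54 mm behind the grasp point. The pads swing forward as they close: fully open they stand 13 mm farther back than shut.
Start: joints at [-1.312, 0.313, 0.046, 1.304, 0, 1.431], TCP at [0.223, -0.53, 0.228] pointing down, gripper open.
Joint ranges: [-2.76, 2.76], [-0.86, 1.69], [-1.03, 1.26], [-2.2, 2.34], [-1.47, 1.5], [-3.14, 3.14]. Speed limits (rad/s): [2.57, 2.57, 3.14, 3.14, 3.14, 3.14].

INTERFACE

Orientations are given as a unit quaternion [w, x, y, z].
In Python, from workcell import env, eyes, job gives the robot as it stands. The module is installed in compiled form; this text tells all that it offers.
- The arm moves only by the tool move_arm, never from a script. Its argument "commands" is a list of rows, each a list of 3 entries, a list of its own where there are three numbers: the shift along the world's x, y, z as a fraction of full scale, then the turn, a rotation vector about the world's x, y, z as a fraction of full scale, then the gripper command: -1 is shut, 1 is fully open, values between are in proportion. In form: [[[x, y, z], [wx, wy, wz], gripper], ...]. A call has 1 to 5 rows; each row shifts and turns the commanded pose from where the row before left it; what a row does not reach is not made up. Full scale, the value 1, is 0.04 m for a shift and 8 degrees for a turn. A row lasts 1/10 s, in which the tool goes at most 50 mm and 8.59 degrees, less where a joint would pass 70% of its speed; a pose out of reach is approached as far as the arm can. A call with a number of a shift or a turn outside -1 to 1 is refused whole. A call with a gripper value outside its range is refused whole. The fingers move at their own pace and stop on an object; "newtons" is the grip in N (left out, the last holds). Time passes only in rows, so rows that do not move let the fingers close. It gives the time, the measured TCP pose, the force and the opening at its end, in the units of the state.
- env.get_state(): the state, without advancing time (a new reading comes with each control period).
- eyes.read_camera(name): name is "scene" or "top" or "wrist"; returns a dict with "frame" (420x560x3 uint8, red, green, blue), "mtx" (3x3 intrinsics, pixels), "camera_from_world" (4x4, takes a point from world to camera coordinates); the wrist camera has in their place "mount" (4x4, takes a point from camera to tool coordinates, whose origin is the TCP and whose axes are the flange's). Camera axes: x right, y down, z forward; pixel columns grow to the right and rows downward; lengths in m; the calibration is good to about 2 mm. The wrist camera is an equidistant fisheye: a pixel r from the principal point sees the ray r / f radians off the axis. A picture is of the moment at which its call begins: read the wrist's pose just before it. There is no depth.
- job.hand_in(): hands the job in, once; it reports no verdict.
The state is a dict: "clock": time; "joint_pos": joint angles; "qvel": joint speeds; "tau": joint torques, N m; "tcp_pos": TCP position; "orientation": TCP orientation; "wrist_force": force on the tool from outside, world axes, zero at the start; "ft_torque": the same for the moment, N m; "finger_gap": finger opening in m.
Only numpy, scipy, OpenCV 4.12 (cv2) and the standard library are available. Lean on these libraries where they do the work, as an engineer would, in place of code of your own. Each camera call takes 0.05 s, during which the arm holds its last target.

## Working session

There is one attempt and no reset: what is moved stays moved. The work goes in short steps, Python scripts to look and compute and a tool call to move; the robot and the scene stay as the last step left them, time stands still between calls to the robot, and variables do not carry over. Pictures are saved under pics/ and viewed, and the job is handed in when it is done.

Besides the shell and the picture viewer there is one more tool, called after "Emit:" as name(argument=value, ...), one argument or row to a line, values as JSON. move_arm: Moves the arm, as the interface text tells. Its arguments: {"type":"object","properties":{"commands":{"type":"array","items":{"type":"array"}},"newtons":{"type":"number"}},"required":["commands"]}

```bash
mkdir -p pics; ls; python3 - <<'E'
from workcell import env, eyes, job
import cv2, numpy as np
print(env.get_state())
for n in ["scene","top","wrist"]:
    r=eyes.read_camera(n)
    cv2.imwrite(f"pics/{n}0.png",r["frame"][:,:,::-1])
    print(n,{k:np.round(v,4).tolist() for k,v in r.items() if k!="frame"})
E
```

```text
pics
{'clock': 0.0, 'joint_pos': array([-1.31162826e+00,  3.13999235e-01,  4.49747690e-02,  1.30360373e+00,
       -3.38338378e-06,  1.43122658e+00]), 'qvel': array([-0.00023133,  0.00109406,  0.00013086, -0.00036151, -0.00113707,
       -0.00069135]), 'tau': array([ 1.05574174e-03, -4.80619168e+01,  2.98537087e+01,  1.90718420e-02,
        1.15253911e-04, -3.18922355e-07]), 'tcp_pos': array([ 0.22311812, -0.52938055,  0.22670782]), 'orientation': array([-9.14196100e-04,  9.80191350e-01,  1.98050696e-01, -5.64281378e-05]), 'wrist_force': array([-0.22784591,  0.17374171, -0.59487084]), 'ft_torque': array([ 0.01820932,  0.01113023, -0.03093636]), 'finger_gap': 0.08547573616486488}
scene {'mtx': [[535.6704, 0.0, 277.7433], [0.0, 535.6704, 206.4477], [0.0, 0.0, 1.0]], 'camera_from_world': [[-0.2785, 0.9604, -0.0072, 0.1228], [0.7362, 0.2087, -0.6438, -0.3174], [-0.6168, -0.1846, -0.7652, 2.179], [0.0, 0.0, 0.0, 1.0]]}
top {'mtx': [[381.6088, 0.0, 282.41], [0.0, 381.6088, 208.181], [0.0, 0.0, 1.0]], 'camera_from_world': [[0.0251, -0.9994, -0.0255, 0.0234], [-0.997, -0.0231, -0.0736, 0.5593], [0.073, 0.0273, -0.997, 1.0035], [0.0, 0.0, 0.0, 1.0]]}
wrist {'mtx': [[325.1923, 0.0, 279.3958], [0.0, 325.1923, 205.7569], [0.0, 0.0, 1.0]], 'mount': [[-0.0008, -0.9451, -0.3269, 0.0841], [1.0, -0.0007, -0.0004, -0.0009], [0.0001, -0.3269, 0.9451, -0.1467], [0.0, 0.0, 0.0, 1.0]]}
```

View pics/scene0.png

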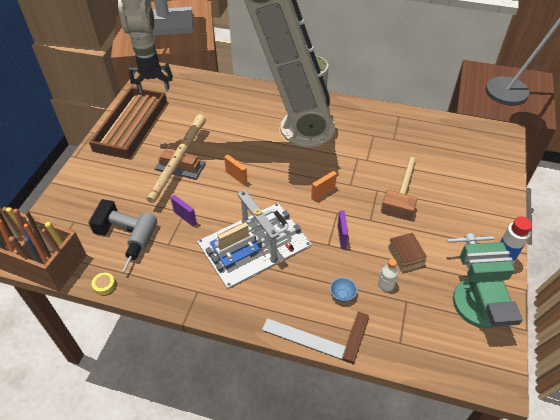

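View pics/top0.png

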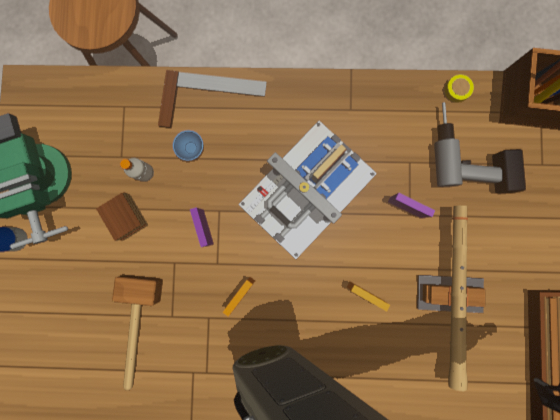

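View pics/wrist0.png

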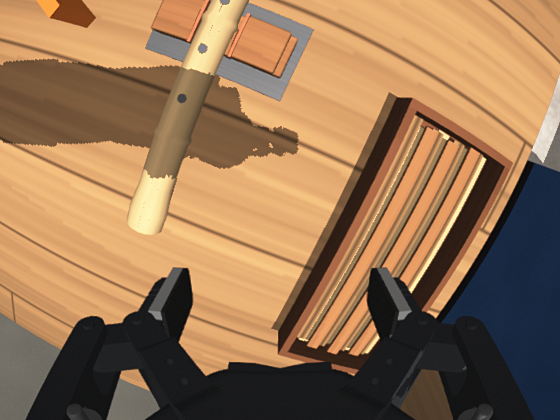

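The views show the jig near the middle of the bench: bridge from (275,158) to (337,215) in top, board near (330,160), and the flag red near (262,192). I'll enlarge those areas.

```bash
python3 - <<'E'
import cv2
a=cv2.imread("pics/top0.png")[110:270,225:390]; cv2.imwrite("pics/topz.png",cv2.resize(a,None,fx=3.6,fy=3.6,interpolation=cv2.INTER_CUBIC))
a=cv2.imread("pics/scene0.png")[180:290,190:320]; cv2.imwrite("pics/scz.png",cv2.resize(a,None,fx=5,fy=5,interpolation=cv2.INTER_CUBIC))
E
```

```text
(no output)
```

View pics/topz.png

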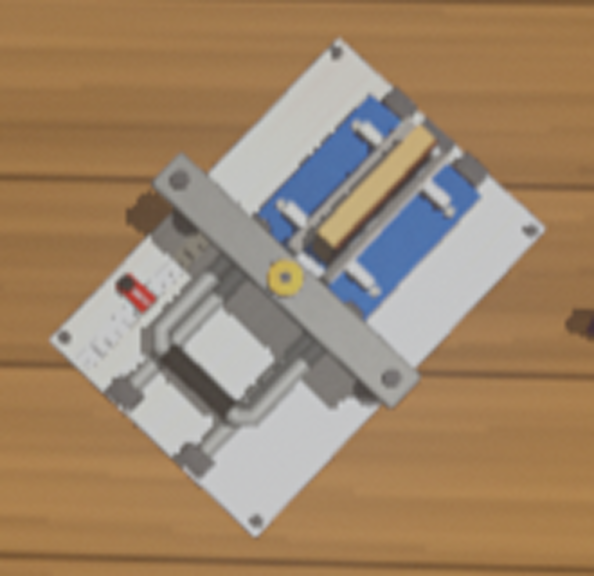

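View pics/scz.png

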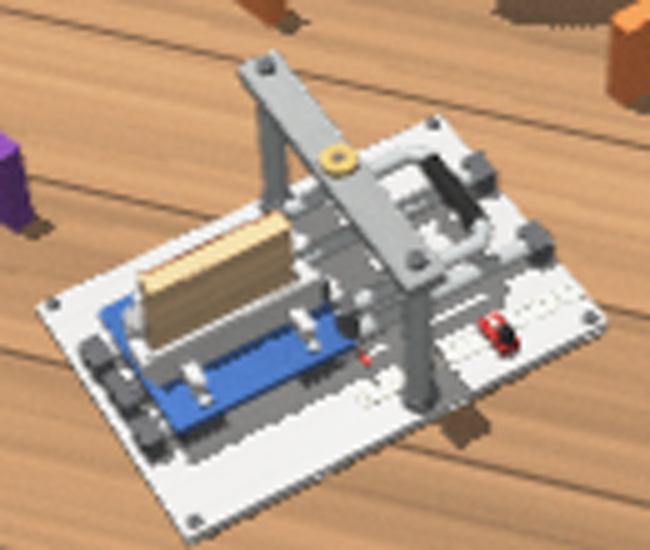

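```bash
cat > h.py <<'E'
import numpy as np, cv2
from workcell import env, eyes, job
from scipy.spatial.transform import Rotation as R
def ray(r,uv,state=None):
    K=np.array(r["mtx"]); u=(np.array(uv,float)-K[:2,2])/K[0,0]
    if "camera_from_world" in r:
        T=np.linalg.inv(r["camera_from_world"]); d=np.array([u[0],u[1],1.])
    else:
        q=state["orientation"]; M=np.eye(4); M[:3,:3]=R.from_quat([q[1],q[2],q[3],q[0]]).as_matrix(); M[:3,3]=state["tcp_pos"]
        T=M@r["mount"]; th=np.hypot(*u); d=np.array([u[0]/th*np.sin(th),u[1]/th*np.sin(th),np.cos(th)]) if th>0 else np.array([0,0,1.])
    return T[:3,3],T[:3,:3]@d
def onz(r,uv,z,state=None):
    o,d=ray(r,uv,state); return o+d*(z-o[2])/d[2]
def proj(r,p,state=None):
    K=np.array(r["mtx"]); p=np.append(p,1.)
    if "camera_from_world" in r:
        c=(np.array(r["camera_from_world"])@p)[:3]; return K[0,0]*c[:2]/c[2]+K[:2,2]
    q=state["orientation"]; M=np.eye(4); M[:3,:3]=R.from_quat([q[1],q[2],q[3],q[0]]).as_matrix(); M[:3,3]=state["tcp_pos"]
    c=(np.linalg.inv(M@r["mount"])@p)[:3]; th=np.arctan2(np.hypot(c[0],c[1]),c[2]); return K[0,0]*th*c[:2]/np.hypot(c[0],c[1])+K[:2,2]
E
python3 - <<'E'
from h import *
t=eyes.read_camera("top"); s=eyes.read_camera("scene")
T=lambda x,y:(225+x/3.6-.36,110+y/3.6-.36); S=lambda x,y:(190+x/5-.4,180+y/5-.4)
def show(n,r,f,pts,z):
    P=[onz(r,f(*p),z) for p in pts]
    print(n,[np.round(p[:2],4).tolist() for p in P]); return np.array(P)
c=show("bed top",t,T,[(338,38),(545,230),(255,537),(50,338)],.012)
print("cent",c.mean(0), "sides",[np.linalg.norm(c[i]-c[(i+1)%4]) for i in range(4)])
for a,b in((2,1),(3,0),(1,0),(2,3)):
    d=c[b]-c[a]; print("ang",np.arctan2(d[1],d[0]))
b=show("bolts top",t,T,[(179,180),(391,378)],.164)
d=b[0]-b[1];print(b.mean(0),np.linalg.norm(d),np.arctan2(d[1],d[0]))
b=show("bolts scene",s,S,[(417,260),(266,65)],.164)
d=b[0]-b[1];print(b.mean(0),np.linalg.norm(d),np.arctan2(d[1],d[0]))
c=show("bed sc",s,S,[(190,545),(38,308),(435,115),(608,325)],.012)
print("cent",c.mean(0), "sides",[np.linalg.norm(c[i]-c[(i+1)%4]) for i in range(4)])
show("board top t",t,T,[(413,124),(438,140),(338,247),(313,233)],.128)
show("board top s",s,S,[(138,275),(150,297),(297,233),(275,212)],.128)
E
```

```text
bed top [[0.8039, -0.056], [0.6592, -0.2141], [0.4241, -0.0012], [0.5691, 0.1568]]
cent [ 0.61405559 -0.02864707  0.012     ] sides [np.float64(0.21430301735925952), np.float64(0.31717076115160875), np.float64(0.21450575139686703), np.float64(0.3168441024697874)]
ang -0.7357227592886892
ang -0.7363562240510395
ang 0.8296245543157829
ang 0.8281065350464429
bolts top [[0.6611, 0.0546], [0.5359, -0.0842]]
[ 0.59849535 -0.01478068  0.164     ] 0.18690928960641948 0.8369615089810488
bolts scene [[0.6644, 0.051], [0.5386, -0.0884]]
[ 0.60149658 -0.01872264  0.164     ] 0.18773884385595654 0.8369695749298554
bed sc [[0.8083, -0.0573], [0.6622, -0.2178], [0.4255, -0.0086], [0.571, 0.1542]]
cent [ 0.61673247 -0.03236757  0.012     ] sides [np.float64(0.21704071524597526), np.float64(0.3158669625291212), np.float64(0.21839391131391261), np.float64(0.31780187885465555)]
board top t [[0.7096, -0.1001], [0.699, -0.117], [0.6251, -0.0513], [0.6342, -0.0344]]
board top s [[0.6971, -0.1217], [0.7111, -0.1086], [0.6383, -0.0364], [0.626, -0.0552]]
```

Measured: jig heading about 0.834 rad, slot near (0.667, -0.078) from both views, and bed sides 214 x 317, which matches the sizes given. Next I move above the board for a wrist view.

Emit:
move_arm(
  commands=[
    [[0.74,0.75,0.05],[0,0,0.96],0.6],
    [[0.74,0.75,0.05],[0,0,0.96],0.6],
    [[0.74,0.75,0.05],[0,0,0.96],0.6],
    [[0.74,0.75,0.05],[0,0,0.96],0.6],
    [[0.74,0.75,0.05],[0,0,0.96],0.6],
  ],
)

```text
clock: 0.75
tcp_pos: [0.3722, -0.3786, 0.2377]
orientation: [0.0, 0.859, 0.512, 0.0]
wrist_force: [0.7, 0.3, 0.1]
finger_gap: 0.0686
```

Emit:
move_arm(
  commands=[
    [[0.74,0.75,0.05],[0,0,0.96],0.6],
    [[0.74,0.75,0.05],[0,0,0.96],0.6],
    [[0.74,0.75,0.05],[0,0,0.96],0.6],
    [[0.74,0.75,0.05],[0,0,0.96],0.6],
    [[0.74,0.75,0.05],[0,0,0.96],0.6],
  ],
)

```text
clock: 1.25
tcp_pos: [0.5203, -0.2285, 0.2477]
orientation: [0.0, 0.643, 0.766, 0.0]
wrist_force: [1.3, -0.6, -0.9]
finger_gap: 0.0685
```

Emit:
move_arm(
  commands=[
    [[0.74,0.75,0.05],[0,0,0.96],0.6],
    [[0.74,0.75,0.05],[0,0,0.96],0.6],
    [[0.74,0.75,0.05],[0,0,0.96],0.6],
    [[0.74,0.75,0.05],[0,0,0.96],0.6],
    [[0.74,0.75,0.05],[0,0,0.96],0.6],
  ],
)

```text
clock: 1.75
tcp_pos: [0.6683, -0.0785, 0.2576]
orientation: [0.0, 0.355, 0.935, -0.0]
wrist_force: [-0.2, -0.4, 0.1]
finger_gap: 0.0685
```

Emit:
move_arm(
  commands=[
    [[0,0,0],[0,0,0],0.6],
    [[0,0,0],[0,0,0],0.6],
  ],
)

```text
clock: 1.95
tcp_pos: [0.6675, -0.0789, 0.2566]
orientation: [-0.001, 0.357, 0.934, -0.0]
wrist_force: [0.2, 0.3, -0.2]
finger_gap: 0.0688
```

```bash
python3 - <<'E'
from h import *
st=env.get_state(); r=eyes.read_camera("wrist"); cv2.imwrite("pics/w1.png",r["frame"][:,:,::-1])
import pickle; pickle.dump((st,r),open("w1.pkl","wb"))
q=st["orientation"]; M=R.from_quat([q[1],q[2],q[3],q[0]]).as_matrix()
print(st["clock"],st["tcp_pos"],np.arctan2(M[1,0],M[0,0]),M[:,2],st["joint_pos"])
for p in [(.667,-.078,.128),(.667,-.078,.048),(.537,.04,.07)]: print(proj(r,p,st))
E
```

```text
1.95 [ 0.66749653 -0.07893657  0.25664914] 2.410505005513224 [-1.37139180e-03  2.79772205e-05 -9.99999059e-01] [-2.36881063e-01  5.14258343e-01  4.19034062e-01  1.47691171e+00
 -2.94631224e-04  4.94206317e-01]
[279.81950795 194.32331155]
[279.87078212 173.60551305]
[280.79203723  10.99338108]
```

View pics/w1.png

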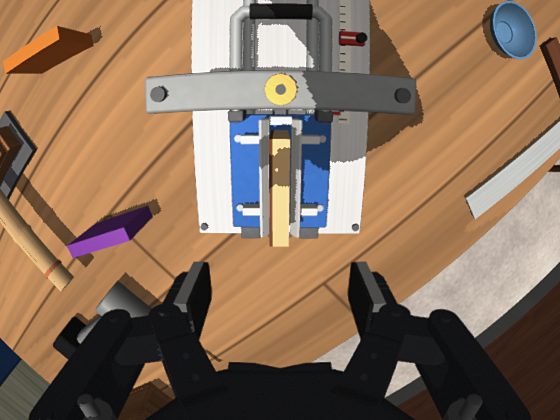

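The wrist view shows the board top at about (270–291, 137–247), its centre near the predicted (280,194). The black handle sleeve is at (280,11) and the red flag at (352,38). I'll refine these numerically.

```bash
python3 - <<'E'
from h import *
import pickle; st,r=pickle.load(open("w1.pkl","rb"))
f=r["frame"]
a=f[0:260,180:420][:,:,::-1]; cv2.imwrite("pics/w1z.png",cv2.resize(a,None,fx=2.3,fy=2.3,interpolation=cv2.INTER_CUBIC))
a=f[0:130,300:420][:,:,::-1]; cv2.imwrite("pics/w1f.png",cv2.resize(a,None,fx=5,fy=4.6,interpolation=cv2.INTER_CUBIC))
h=cv2.cvtColor(f,cv2.COLOR_RGB2HSV)
for v in (145,160,180,200,220,235,243,248): print(v,[tuple(int(c) for c in f[v,u]) for u in range(264,298,2)])
th=.834
ex=np.array([np.cos(th),np.sin(th)]);ey=np.array([-ex[1],ex[0]])
def J(p): d=np.array(p)[:2]-np.array([.6,-.0167]); return np.round([d@ex,d@ey],4)
for uv in ((158,94),(403,96),(280,89)): p=onz(r,uv,.164,st); print("bridge",p,J(p))
for uv in ((204,227),(358,227)): p=onz(r,uv,.014,st); print("bed bolt",p,J(p))
for uv in ((250,12),(312,12)): p=onz(r,uv,.07,st); print("sleeve",p,J(p))
E
```

```text
145 [(104, 103, 99), (100, 98, 96), (111, 98, 89), (130, 74, 48), (212, 164, 111), (248, 229, 162), (246, 227, 160), (246, 227, 160), (246, 227, 160), (247, 227, 160), (248, 228, 161), (247, 228, 160), (253, 234, 164), (105, 103, 104), (108, 105, 103), (100, 99, 95), (104, 102, 100)]
160 [(105, 103, 101), (102, 99, 96), (111, 112, 109), (57, 31, 17), (106, 80, 54), (140, 113, 79), (138, 112, 77), (139, 112, 78), (139, 111, 77), (138, 111, 77), (139, 112, 78), (139, 112, 78), (142, 114, 78), (59, 66, 86), (105, 103, 99), (101, 99, 96), (104, 102, 99)]
180 [(160, 156, 152), (154, 152, 147), (159, 158, 154), (54, 29, 15), (107, 81, 56), (140, 112, 79), (139, 111, 78), (139, 112, 78), (140, 112, 79), (139, 112, 78), (139, 112, 78), (139, 112, 78), (139, 112, 78), (60, 67, 82), (104, 102, 98), (100, 97, 95), (132, 129, 125)]
200 [(160, 156, 153), (156, 152, 147), (159, 154, 149), (127, 74, 49), (218, 168, 115), (248, 226, 159), (246, 224, 159), (246, 224, 158), (246, 224, 158), (246, 224, 158), (246, 225, 158), (247, 224, 158), (255, 227, 157), (71, 71, 70), (103, 101, 99), (106, 104, 100
[... 890 characters left out ...]
 141, 93), (199, 144, 95), (198, 144, 95), (199, 144, 96), (196, 141, 93), (192, 139, 92), (192, 139, 91), (192, 139, 92), (191, 138, 91), (186, 135, 90), (184, 133, 87), (181, 131, 86), (180, 130, 86), (181, 131, 86), (185, 134, 89), (189, 137, 92), (195, 142, 94)]
bridge [ 0.53784871 -0.08576818  0.164     ] [-0.0929 -0.0004]
bridge [0.66272733 0.05115389 0.164     ] [ 0.0924 -0.0009]
bridge [ 0.59967233 -0.01734313  0.164     ] [-0.0007 -0.0002]
bed bolt [ 0.65913997 -0.20572071  0.014     ] [-0.1003 -0.1708]
bed bolt [ 0.79513654 -0.05414834  0.014     ] [ 0.1034 -0.1697]
sleeve [0.51675573 0.01663898 0.07      ] [-0.0312  0.0841]
sleeve [0.55828507 0.06300782 0.07      ] [0.031  0.0845]
```

View pics/w1z.png

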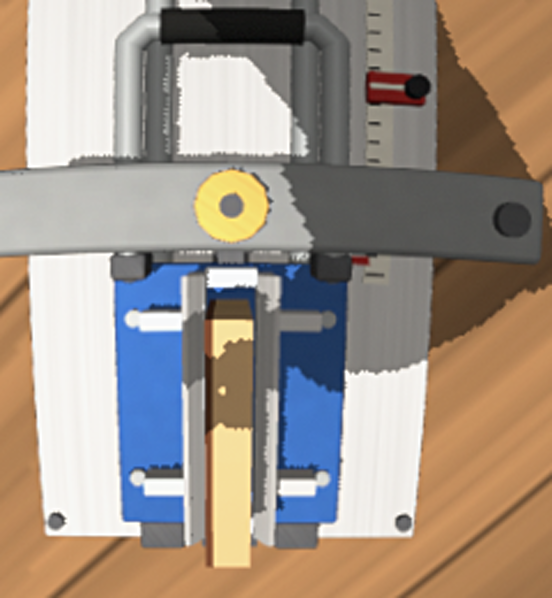

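View pics/w1f.png

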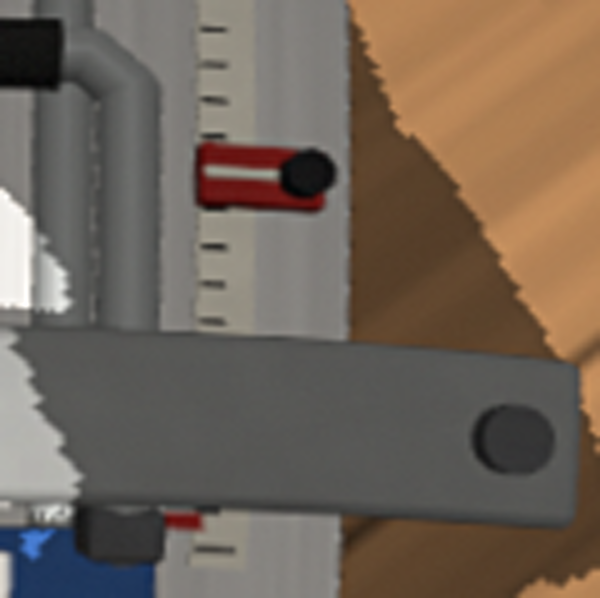

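```bash
python3 - <<'E'
from h import *
import pickle; st,r=pickle.load(open("w1.pkl","rb"))
th=.834
ex=np.array([np.cos(th),np.sin(th)]);ey=np.array([-ex[1],ex[0]])
def J(p): d=np.array(p)[:2]-np.array([.6,-.0167]); return np.round([d@ex,d@ey],4)
for n,uv,z in (("board far L",(271.5,138.5),.128),("far R",(289.5,138.5),.128),("near L",(272,246),.128),("near R",(288.7,246),.128),("mark",(340.6,36.7),.024),("pointer",(340,112.7),.024)):
    p=onz(r,uv,z,st); print(n,p,J(p))
q=st["orientation"]; M=R.from_quat([q[1],q[2],q[3],q[0]]).as_matrix()
print("tool y head",np.arctan2(M[1,1],M[0,1]), J(st["tcp_pos"]))
E
```

```text
board far L [ 0.62540263 -0.05013509  0.128     ] [-0.0077 -0.0413]
far R [ 0.63559183 -0.03877595  0.128     ] [ 0.0076 -0.0412]
near L [ 0.6998223  -0.11733691  0.128     ] [-0.0075 -0.1416]
near R [ 0.71030853 -0.1056472   0.128     ] [ 0.0082 -0.1415]
mark [0.59537404 0.08001472 0.024     ] [0.0685 0.0684]
pointer [0.66298689 0.01969566 0.024     ] [ 0.0693 -0.0222]
tool y head 0.8397096089864384 [-0.0007 -0.0918]
```

Everything agrees: board centre at jig (0, -0.091), and the pointer at y = -0.022 as given. The mark at y = 0.068 calls for a pull of about 90 mm. Now I descend and grip the board.

Emit:
move_arm(
  commands=[
    [[0,0,-0.9],[0,0,-0.04],0.5],
    [[0,0,-0.9],[0,0,0],0.5],
    [[0,0,-0.9],[0,0,0],0.5],
    [[0,0,-0.6],[0,0,0],0.5],
    [[0,0,-0.3],[0,0,0],0.3],
  ],
)

```text
clock: 2.5
tcp_pos: [0.6646, -0.0811, 0.1112]
orientation: [-0.002, 0.362, 0.932, -0.0]
wrist_force: [0.2, -1.0, -0.5]
finger_gap: 0.0552
```

Emit:
move_arm(
  commands=[
    [[0,0,0],[0,0,0],-1],
    [[0,0,0],[0,0,0],-1],
    [[0,0,0],[0,0,0],-1],
    [[0,0,0],[0,0,0],-1],
  ],
  newtons=40,
)

```text
clock: 2.9
tcp_pos: [0.6686, -0.0804, 0.1159]
orientation: [0.002, 0.361, 0.933, 0.0]
wrist_force: [-0.3, -0.5, 4.9]
finger_gap: 0.0161
```

```bash
python3 - <<'E'
from h import *
st=env.get_state(); r=eyes.read_camera("wrist"); cv2.imwrite("pics/w2.png",r["frame"][:,:,::-1])
print(st)
E
```

```text
{'clock': 2.9, 'joint_pos': array([-2.38727572e-01,  5.47961677e-01,  1.29854543e-01,  1.14872095e+00,
       -1.55524640e-04,  4.99270444e-01]), 'qvel': array([ 8.70927282e-04, -5.88102413e-04, -5.70362808e-05,  2.73569017e-04,
       -3.63545119e-03,  7.36571423e-04]), 'tau': array([ 2.72927787e-01, -5.69049382e+01,  2.73929751e+01, -8.08875309e-02,
        2.04671924e-01, -7.79311202e-03]), 'tcp_pos': array([ 0.66861777, -0.08043409,  0.11592968]), 'orientation': array([1.97740824e-03, 3.60681432e-01, 9.32686958e-01, 1.80640281e-04]), 'wrist_force': array([-0.33785214, -0.47642646,  4.89994582]), 'ft_torque': array([-0.12757228,  0.08066589, -0.01013482]), 'finger_gap': 0.01612016360684387}
```

View pics/w2.png

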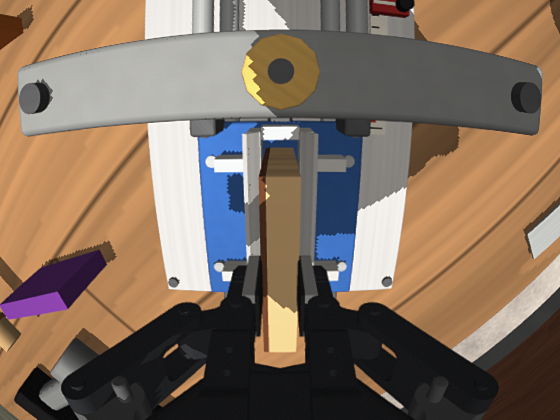

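The board is gripped: gap 16 mm, and the picture shows the pads on it at about (258–305, 290). I lift, back off 15 mm from the bridge, and turn 180°.

Emit:
move_arm(
  commands=[
    [[0,0,0.4],[0,0,0],-1],
    [[0,0,0.8],[0,0,0],-1],
    [[0.28,-0.25,0.8],[0,0,0],-1],
    [[0,0,0],[0,0,0.98],-1],
    [[0,0,0],[0,0,0.98],-1],
  ],
)

```text
clock: 3.45
tcp_pos: [0.6797, -0.0903, 0.1956]
orientation: [0.002, 0.227, 0.974, 0.0]
wrist_force: [0.2, 0.2, -1.7]
finger_gap: 0.0163
```

Emit:
move_arm(
  commands=[
    [[0,0,0],[0,0,0.98],-1],
    [[0,0,0],[0,0,0.98],-1],
    [[0,0,0],[0,0,0.98],-1],
    [[0,0,0],[0,0,0.98],-1],
    [[0,0,0],[0,0,0.98],-1],
  ],
)

```text
clock: 3.95
tcp_pos: [0.6785, -0.0897, 0.1938]
orientation: [-0.0, -0.113, 0.994, 0.0]
wrist_force: [0.1, -0.6, -1.6]
finger_gap: 0.0167
```

Emit:
move_arm(
  commands=[
    [[0,0,0],[0,0,0.98],-1],
    [[0,0,0],[0,0,0.98],-1],
    [[0,0,0],[0,0,0.98],-1],
    [[0,0,0],[0,0,0.98],-1],
    [[0,0,0],[0,0,0.98],-1],
  ],
)

```text
clock: 4.45
tcp_pos: [0.6785, -0.0897, 0.1938]
orientation: [0.0, -0.44, 0.898, 0.0]
wrist_force: [0.5, -0.1, -1.5]
finger_gap: 0.0164
```

Emit:
move_arm(
  commands=[
    [[0,0,0],[0,0,0.98],-1],
    [[0,0,0],[0,0,0.98],-1],
    [[0,0,0],[0,0,0.98],-1],
    [[0,0,0],[0,0,0.98],-1],
    [[0,0,0],[0,0,0.98],-1],
  ],
)

```text
clock: 4.95
tcp_pos: [0.6785, -0.0897, 0.1937]
orientation: [0.0, 0.715, -0.699, -0.0]
wrist_force: [0.3, -0.2, -1.7]
finger_gap: 0.0168
```

Emit:
move_arm(
  commands=[
    [[0,0,0],[0,0,0.98],-1],
    [[0,0,0],[0,0,0.98],-1],
    [[0,0,0],[0,0,0.98],-1],
    [[0,0,0],[0,0,0.98],-1],
    [[0,0,0],[0,0,0.98],-1],
  ],
)

```text
clock: 5.45
tcp_pos: [0.6785, -0.0897, 0.1938]
orientation: [0.0, 0.908, -0.418, -0.0]
wrist_force: [0.3, 0.5, -0.9]
finger_gap: 0.0168
```

Emit:
move_arm(
  commands=[
    [[-0.28,0.25,0],[0,0,0.94],-1],
    [[0,0,0],[0,0,0],-1],
    [[0,0,0],[0,0,0],-1],
  ],
)

```text
clock: 5.75
tcp_pos: [0.6675, -0.0798, 0.194]
orientation: [0.0, 0.932, -0.362, 0.0]
wrist_force: [0.2, 1.0, -0.7]
finger_gap: 0.0166
```

```bash
cat >> h.py <<'E'
th=.834
ex=np.array([np.cos(th),np.sin(th)]);ey=np.array([-ex[1],ex[0]])
def J(p): d=np.array(p)[:2]-np.array([.6,-.0167]); return np.round([d@ex,d@ey],4)
def W(x,y): return np.array([.6,-.0167])+x*ex+y*ey
def info(st):
    q=st["orientation"]; M=R.from_quat([q[1],q[2],q[3],q[0]]).as_matrix()
    print("t",st["clock"],"tcp",st["tcp_pos"].round(4),"jig",J(st["tcp_pos"]),"toolx",round(float(np.arctan2(M[1,0],M[0,0])),4),"z",M[:,2].round(4),"gap",st["finger_gap"],"F",st["wrist_force"].round(1),"q",st["joint_pos"].round(2))
E
python3 - <<'E'
from h import *
st=env.get_state(); info(st)
for n in ("wrist","scene","top"):
    r=eyes.read_camera(n); cv2.imwrite(f"pics/{n}3.png",r["frame"][:,:,::-1])
a=cv2.imread("pics/scene3.png")[130:290,190:350]; cv2.imwrite("pics/sc3z.png",cv2.resize(a,None,fx=3.7,fy=3.7,interpolation=cv2.INTER_CUBIC))
E
```

```text
t 5.75 tcp [ 0.6675 -0.0798  0.194 ] jig [-0.0014 -0.0924] toolx -0.7404 z [ 5.e-04 -3.e-04 -1.e+00] gap 0.01658729246636707 F [ 0.2  1.  -0.7] q [-0.24  0.52  0.27  1.33 -0.   -2.64]
```

View pics/wrist3.png

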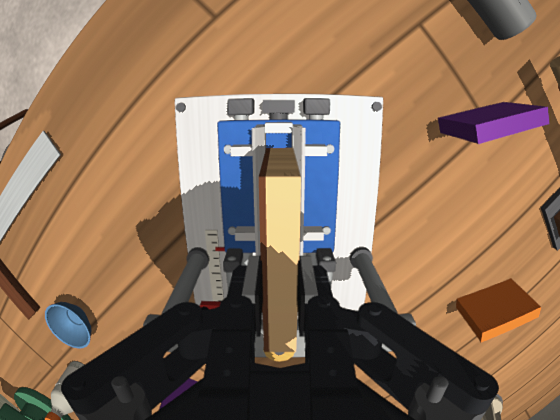

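View pics/sc3z.png

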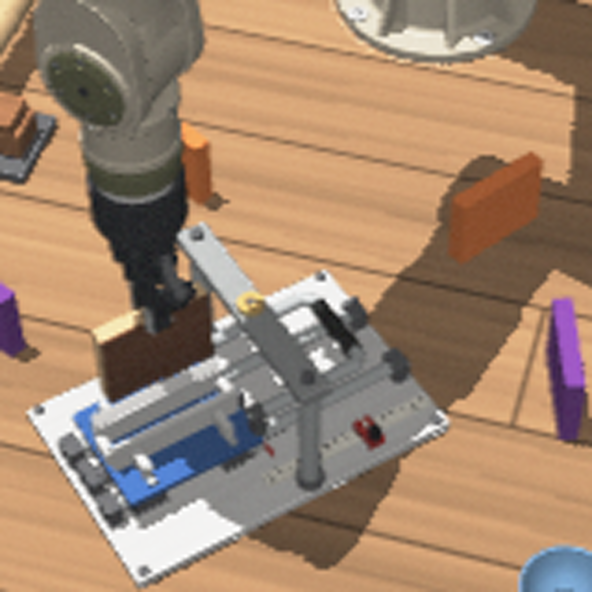

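Scene shows the walnut face now toward the flag side, above the slot. The TCP stands at jig (-1.4, -92) mm, so I nudge it and lower.

Emit:
move_arm(
  commands=[
    [[0.01,0.04,-0.5],[0,0,0.02],-1],
    [[0,0,-0.5],[0,0,0],-1],
    [[0,0,-0.3],[0,0,0],-1],
    [[0,0,-0.3],[0,0,0],-1],
    [[0,0,0],[0,0,0],-1],
  ],
)

```text
clock: 6.4
tcp_pos: [0.6667, -0.0782, 0.1276]
orientation: [0.0, 0.933, -0.36, -0.002]
wrist_force: [0.1, -0.3, -1.1]
finger_gap: 0.0166
```

```bash
python3 - <<'E'
from h import *
info(env.get_state())
E
```

```text
t 6.4 tcp [ 0.6667 -0.0782  0.1276] jig [-0.0008 -0.0907] toolx -0.7356 z [-3.2e-03  7.0e-04 -1.0e+00] gap 0.01664780166377529 F [ 0.1 -0.3 -1.1] q [-0.24  0.54  0.15  1.18 -0.   -2.64]
```

Emit:
move_arm(
  commands=[
    [[0.01,0.01,-0.12],[0,0,0],-1],
    [[0,0,-0.1],[0,0,0],-1],
    [[0,0,0],[0,0,0],-1],
  ],
)

```text
clock: 6.7
tcp_pos: [0.6681, -0.0779, 0.1208]
orientation: [0.0, 0.933, -0.359, 0.0]
wrist_force: [0.1, 0.6, -1.5]
finger_gap: 0.0169
```

Emit:
move_arm(
  commands=[
    [[0,0,-0.07],[0,0,0],-1],
    [[0,0,0],[0,0,0],-1],
  ],
)

```text
clock: 6.9
tcp_pos: [0.6681, -0.0779, 0.118]
orientation: [0.0, 0.933, -0.359, -0.0]
wrist_force: [-0.3, 0.5, -1.4]
finger_gap: 0.017
```

```bash
python3 - <<'E'
from h import *
info(env.get_state())
E
```

```text
t 6.9 tcp [ 0.6681 -0.0779  0.118 ] jig [ 0.0004 -0.0915] toolx -0.735 z [-1.e-04 -1.e-04 -1.e+00] gap 0.01703566893916246 F [-0.3  0.5 -1.4] q [-0.24  0.55  0.14  1.16 -0.   -2.64]
```

Emit:
move_arm(
  commands=[
    [[0,0,-0.04],[0,0,0],-1],
    [[0,0,0],[0,0,0],-1],
  ],
)

```text
clock: 7.1
tcp_pos: [0.668, -0.0779, 0.1163]
orientation: [0.0, 0.933, -0.359, -0.0]
wrist_force: [0.5, 0.1, -1.1]
finger_gap: 0.0166
```

Emit:
move_arm(
  commands=[
    [[0,0,-0.04],[0,0,0],-1],
    [[0,0,0],[0,0,0],-1],
  ],
)

```text
clock: 7.3
tcp_pos: [0.6684, -0.078, 0.1159]
orientation: [-0.0, 0.933, -0.359, 0.001]
wrist_force: [-2.1, -0.5, 4.2]
finger_gap: 0.0163
```

```bash
python3 - <<'E'
from h import *
info(env.get_state())
r=eyes.read_camera("wrist"); cv2.imwrite("pics/w4.png",r["frame"][:,:,::-1])
E
```

```text
t 7.3 tcp [ 0.6684 -0.078   0.1159] jig [ 0.0006 -0.0918] toolx -0.7349 z [ 1.3e-03 -4.0e-04 -1.0e+00] gap 0.016330862674595426 F [-2.1 -0.5  4.2] q [-0.24  0.55  0.13  1.15 -0.   -2.64]
```

View pics/w4.png

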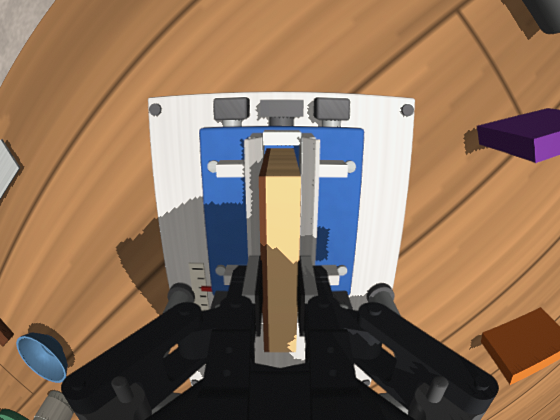

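Contact came at z = 0.1159, the same height as the original grasp, so the board is seated. I release and rise.

Emit:
move_arm(
  commands=[
    [[0,0,0],[0,0,0],0.3],
    [[0,0,0],[0,0,0],0.3],
    [[0,0,0],[0,0,0],0.3],
    [[0,0,0.5],[0,0,0],0.3],
    [[0,0,1],[0,0,0],0.3],
  ],
)

```text
clock: 7.85
tcp_pos: [0.6656, -0.0774, 0.1711]
orientation: [0.001, 0.933, -0.359, -0.004]
wrist_force: [0.5, 0.5, -0.0]
finger_gap: 0.0557
```

Emit:
move_arm(
  commands=[
    [[0,0,1],[0,0,0],0.3],
    [[0,0,1],[0,0,0],0.3],
    [[0,0,0],[0,0,0],0.3],
  ],
)

```text
clock: 8.15
tcp_pos: [0.6707, -0.0785, 0.2618]
orientation: [-0.001, 0.933, -0.359, 0.005]
wrist_force: [0.7, 0.6, 0.1]
finger_gap: 0.0558
```

```bash
python3 - <<'E'
from h import *
import pickle
st=env.get_state(); info(st)
r=eyes.read_camera("wrist"); cv2.imwrite("pics/w5.png",r["frame"][:,:,::-1]); pickle.dump((st,r),open("w5.pkl","wb"))
s=eyes.read_camera("scene")["frame"][:,:,::-1][180:290,190:320]; cv2.imwrite("pics/sc5.png",cv2.resize(s,None,fx=4.5,fy=4.5,interpolation=cv2.INTER_CUBIC))
E
```

```text
t 8.15 tcp [ 0.6707 -0.0785  0.2618] jig [ 0.0017 -0.0939] toolx -0.735 z [ 0.0105 -0.0026 -0.9999] gap 0.05581593785089716 F [0.7 0.6 0.1] q [-0.24  0.51  0.42  1.47 -0.   -2.64]
```

View pics/w5.png

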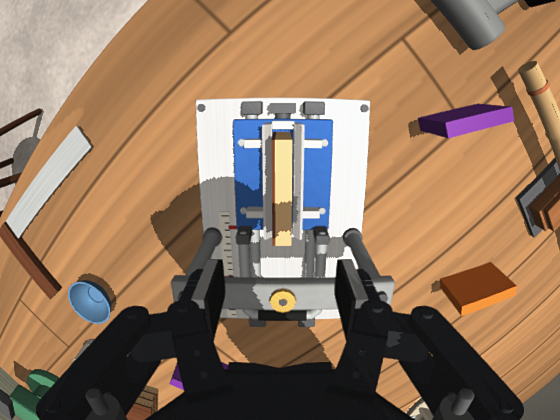

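View pics/sc5.png

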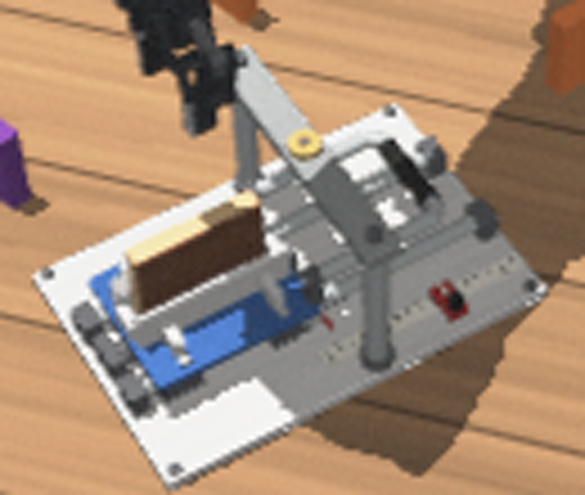

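Walnut faces the flag side, and the board top is at the same height as before (scene (125–265, 195–260)). I move to above the handle with a -90° turn.

Emit:
move_arm(
  commands=[
    [[-0.27,0.25,0],[0,0,-0.94],0.3],
    [[-0.27,0.25,0],[0,0,-0.94],0.3],
    [[-0.27,0.25,0],[0,0,-0.94],0.3],
    [[-0.27,0.25,0],[0,0,-0.94],0.3],
    [[-0.27,0.25,0],[0,0,-0.94],0.3],
  ],
)

```text
clock: 8.75
tcp_pos: [0.6126, -0.0274, 0.2523]
orientation: [0.001, 0.766, -0.643, -0.002]
wrist_force: [-0.3, 0.4, 0.7]
finger_gap: 0.0555
```

Emit:
move_arm(
  commands=[
    [[-0.27,0.25,0],[0,0,-0.94],0.3],
    [[-0.27,0.25,0],[0,0,-0.94],0.3],
    [[-0.27,0.25,0],[0,0,-0.94],0.3],
    [[-0.27,0.25,0],[0,0,-0.94],0.3],
    [[-0.27,0.25,0],[0,0,-0.94],0.3],
  ],
)

```text
clock: 9.25
tcp_pos: [0.5585, 0.0225, 0.2525]
orientation: [-0.002, -0.518, 0.855, 0.001]
wrist_force: [0.3, 0.4, 0.4]
finger_gap: 0.0554
```

Emit:
move_arm(
  commands=[
    [[-0.27,0.25,0],[0,0,-0.94],0.3],
    [[-0.27,0.25,0],[0,0,-0.94],0.3],
    [[0,0,0],[0,0,0],0.3],
    [[0,0,0],[0,0,0],0.3],
  ],
)

```text
clock: 9.65
tcp_pos: [0.5381, 0.0421, 0.2536]
orientation: [-0.001, -0.406, 0.914, 0.0]
wrist_force: [0.2, -0.5, -0.4]
finger_gap: 0.0552
```

```bash
python3 - <<'E'
from h import *
import pickle
st=env.get_state(); info(st)
r=eyes.read_camera("wrist"); cv2.imwrite("pics/w6.png",r["frame"][:,:,::-1]); pickle.dump((st,r),open("w6.pkl","wb"))
print(proj(r,np.append(W(0,.085),.07),st),proj(r,np.append(W(.0685,.0684),.024),st),proj(r,np.append(W(.068,-.022),.024),st),proj(r,np.append(W(0,0),.164),st))
E
```

```text
t 9.65 tcp [0.5381 0.0421 0.2536] jig [0.0019 0.0853] toolx -2.3064 z [-0.0018 -0.     -1.    ] gap 0.055229727166120804 F [ 0.2 -0.5 -0.4] q [-0.07  0.24  0.01  1.34 -0.   -0.91]
[277.9247568 177.2113597] [264.74728468 221.88171381] [194.09303417 221.17829834] [171.21706023 206.49699667]
```

View pics/w6.png

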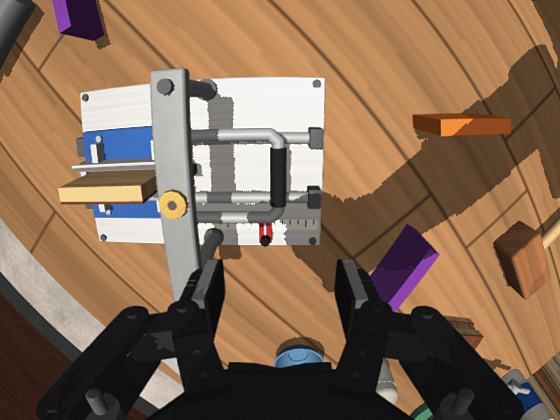

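The sleeve lies at (278,177), exactly as predicted. I'll check the white line closely.

```bash
python3 - <<'E'
from h import *
import pickle
st,r=pickle.load(open("w6.pkl","rb"))
f=r["frame"][200:255,235:295][:,:,::-1]; cv2.imwrite("pics/w6z.png",cv2.resize(f,None,fx=10,fy=10,interpolation=cv2.INTER_CUBIC))
E
```

```text
(no output)
```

View pics/w6z.png

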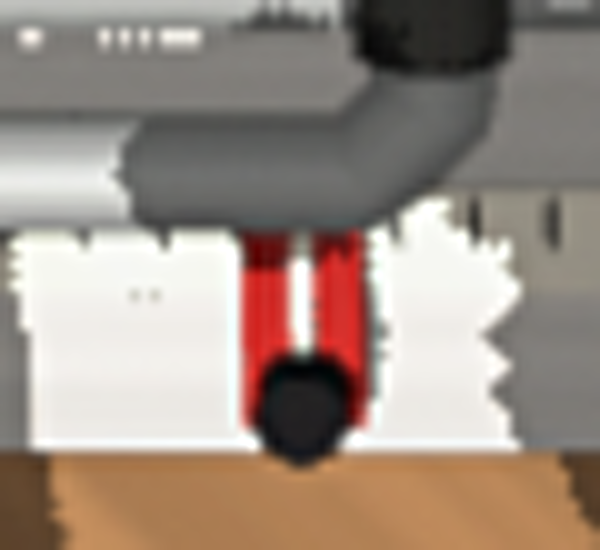

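The white line at u = 264.75 matches the prediction, so mark y = 0.0684 is confirmed in two views. I descend on the handle.

Emit:
move_arm(
  commands=[
    [[-0.03,-0.04,-0.95],[0,0,0],0.3],
    [[0,0,-0.95],[0,0,0],0.3],
    [[0,0,-0.95],[0,0,0],0.3],
    [[0,0,-0.95],[0,0,0],0.3],
    [[0,0,-0.5],[0,0,0],0.3],
  ],
)

```text
clock: 10.2
tcp_pos: [0.5355, 0.0399, 0.0789]
orientation: [-0.002, -0.405, 0.915, 0.001]
wrist_force: [-0.8, 0.2, -0.2]
finger_gap: 0.0555
```

Emit:
move_arm(
  commands=[
    [[0,0,-0.27],[0,0,0],0.3],
    [[0,0,0],[0,0,0],0.3],
  ],
)

```text
clock: 10.4
tcp_pos: [0.5365, 0.0401, 0.0703]
orientation: [-0.001, -0.404, 0.915, 0.001]
wrist_force: [-0.4, 0.6, -0.2]
finger_gap: 0.0557
```

Emit:
move_arm(
  commands=[
    [[0,0,0],[0,0,0],-1],
    [[0,0,0],[0,0,0],-1],
    [[0,0,0],[0,0,0],-1],
    [[0,0,0],[0,0,0],-1],
  ],
  newtons=60,
)

```text
clock: 10.8
tcp_pos: [0.5393, 0.0403, 0.0747]
orientation: [0.002, -0.404, 0.915, -0.001]
wrist_force: [-1.5, 0.1, 7.1]
finger_gap: 0.0005
```

```bash
python3 - <<'E'
from h import *
st=env.get_state(); info(st)
r=eyes.read_camera("wrist"); cv2.imwrite("pics/w7.png",r["frame"][:,:,::-1])
E
```

```text
t 10.8 tcp [0.5393 0.0403 0.0747] jig [0.0014 0.0833] toolx -2.3097 z [ 4.8e-03 -4.0e-04 -1.0e+00] gap 0.00045012091570765465 F [-1.5  0.1  7.1] q [-0.07  0.34 -0.31  0.92 -0.   -0.91]
```

View pics/w7.png

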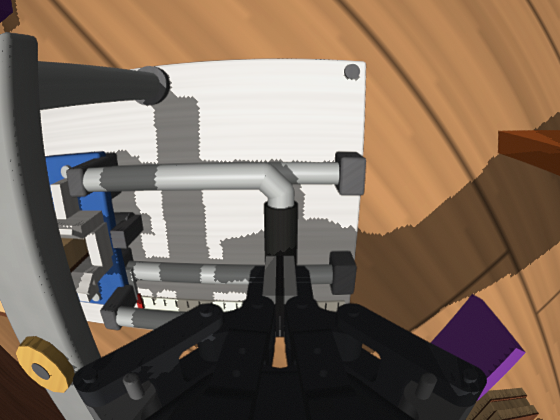

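The gap reads 0.5 mm, so the handle isn't properly held. I'll look closer before acting.

```bash
python3 - <<'E'
from h import *
f=cv2.imread("pics/w7.png")[180:340,200:360]; cv2.imwrite("pics/w7z.png",cv2.resize(f,None,fx=3.6,fy=3.6,interpolation=cv2.INTER_CUBIC))
s=eyes.read_camera("scene"); f=s["frame"][:,:,::-1][160:270,210:330]; cv2.imwrite("pics/s7z.png",cv2.resize(f,None,fx=5,fy=5,interpolation=cv2.INTER_CUBIC))
st=env.get_state(); r=eyes.read_camera("wrist")
print(proj(r,np.append(W(-.031,.085),.0785),st),proj(r,np.append(W(0,.085),.0785),st),proj(r,np.append(W(.068,-.022),.024),st), proj(r,st["tcp_pos"]+[0,0,-.019],st))
E
```

```text
[280.97583155 210.11555847] [281.03938742 267.93180263] [146.38579845 303.71850978] [278.03367867 249.9864221 ]
```

View pics/w7z.png

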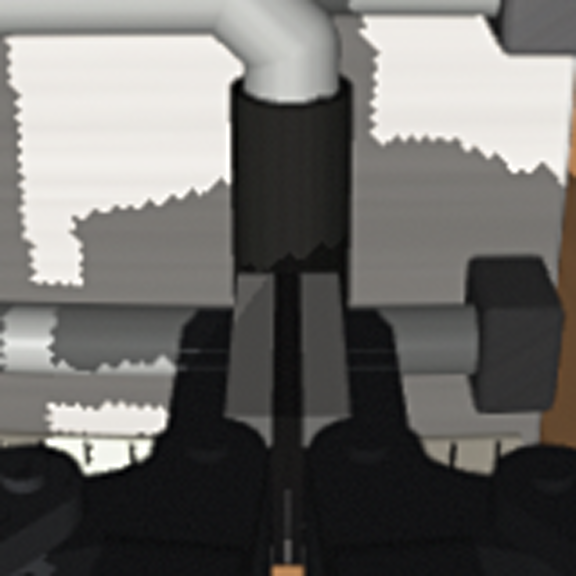

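View pics/s7z.png

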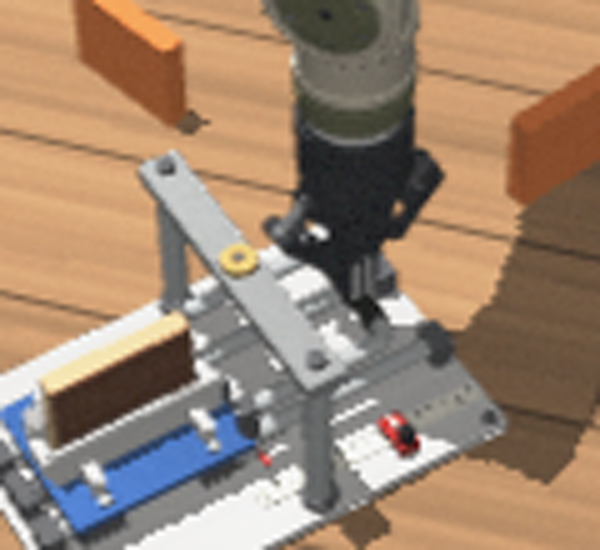

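```bash
python3 - <<'E'
from h import *
print(env.tcp_to_tips)
E
```

```text
0.019
```

Emit:
move_arm(
  commands=[
    [[0,0,0.5],[0,0,0],0.0],
    [[0,0,0],[0,0,0],0.0],
    [[0,0,0],[0,0,0],0.0],
  ],
)

```text
clock: 11.25
tcp_pos: [0.538, 0.0405, 0.0928]
orientation: [0.001, -0.404, 0.915, -0.0]
wrist_force: [-0.1, -0.4, -0.4]
finger_gap: 0.0425
```

```bash
python3 - <<'E'
from h import *
import pickle
st=env.get_state(); info(st)
r=eyes.read_camera("wrist"); pickle.dump((st,r),open("w8.pkl","wb"))
f=r["frame"][:,:,::-1]; cv2.imwrite("pics/w8.png",f)
print(proj(r,np.append(W(-.031,.085),.0785),st),proj(r,np.append(W(-.031,.085),.07),st),proj(r,np.append(W(.068,-.022),.024),st), proj(r,st["tcp_pos"]+[0,0,-.019],st))
E
```

```text
t 11.25 tcp [0.538  0.0405 0.0928] jig [0.0007 0.0843] toolx -2.3097 z [ 2.1e-03 -1.0e-04 -1.0e+00] gap 0.04251838683757991 F [-0.1 -0.4 -0.4] q [-0.07  0.32 -0.28  0.96  0.   -0.91]
[278.90736232 199.53713104] [278.94388997 194.7357898 ] [152.39680255 292.30372276] [277.95554479 250.03277163]
```

View pics/w8.png

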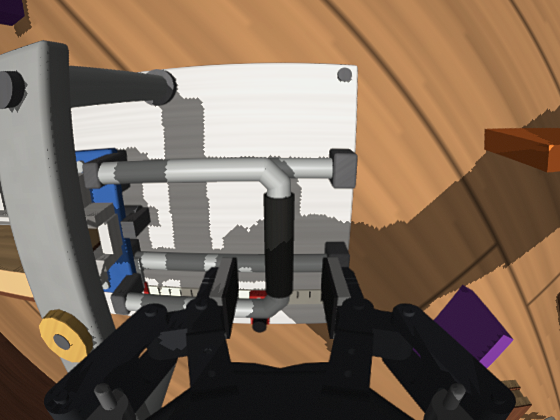

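The handle is intact at (279,245) and the fingers are open on both sides of it; the first close was too shallow. I'll go some 15 mm deeper.

Emit:
move_arm(
  commands=[
    [[-0.02,0.01,-0.5],[0,0,0],0.0],
    [[0,0,-0.3],[0,0,0],0.0],
    [[0,0,0],[0,0,0],0.0],
  ],
)

```text
clock: 11.6
tcp_pos: [0.5342, 0.0411, 0.0575]
orientation: [-0.002, -0.404, 0.915, 0.001]
wrist_force: [-0.5, -0.6, 0.0]
finger_gap: 0.0428
```

```bash
python3 - <<'E'
from h import *
st=env.get_state(); info(st)
r=eyes.read_camera("wrist")
f=r["frame"][:,:,::-1]; cv2.imwrite("pics/w9.png",f)
f=eyes.read_camera("scene")["frame"][:,:,::-1][160:270,210:330]; cv2.imwrite("pics/s9z.png",cv2.resize(f,None,fx=5,fy=5,interpolation=cv2.INTER_CUBIC))
E
```

```text
t 11.6 tcp [0.5342 0.0411 0.0575] jig [-0.0014  0.0875] toolx -2.3099 z [-5.2e-03  4.0e-04 -1.0e+00] gap 0.042750156356484194 F [-0.5 -0.6  0. ] q [-0.07  0.36 -0.33  0.89  0.   -0.9 ]
```

View pics/w9.png

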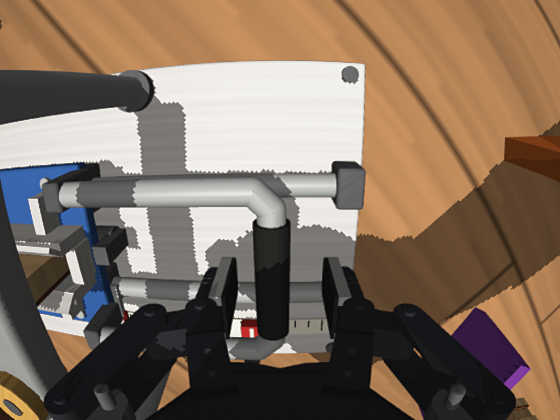

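View pics/s9z.png

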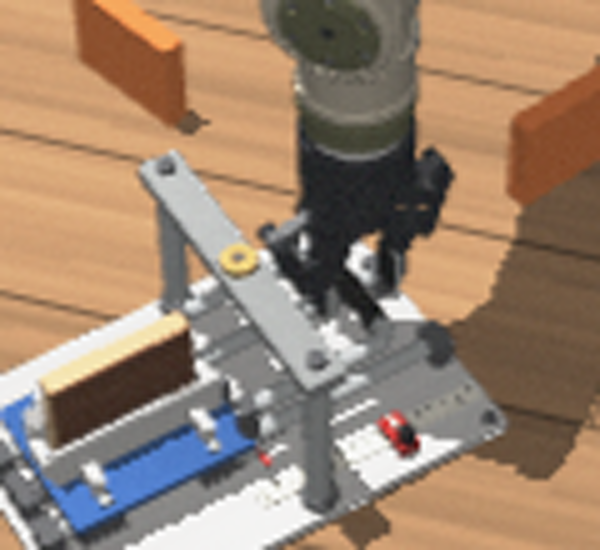

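Emit:
move_arm(
  commands=[
    [[0,0,0],[0,0,0],-1],
    [[0,0,0],[0,0,0],-1],
    [[0,0,0],[0,0,0],-1],
    [[0,0,0],[0,0,0],-1],
  ],
  newtons=60,
)

```text
clock: 12.1
tcp_pos: [0.538, 0.0401, 0.061]
orientation: [0.001, -0.404, 0.915, -0.001]
wrist_force: [2.5, -3.9, 1.4]
finger_gap: 0.0143
```

```bash
python3 - <<'E'
from h import *
st=env.get_state(); info(st)
r=eyes.read_camera("wrist")
f=r["frame"][:,:,::-1]; cv2.imwrite("pics/w10.png",f)
E
```

```text
t 12.1 tcp [0.538  0.0401 0.061 ] jig [0.0004 0.0841] toolx -2.3104 z [ 0.0029 -0.0015 -1.    ] gap 0.014330365683691238 F [ 2.5 -3.9  1.4] q [-0.07  0.35 -0.33  0.89 -0.   -0.9 ]
```

View pics/w10.png

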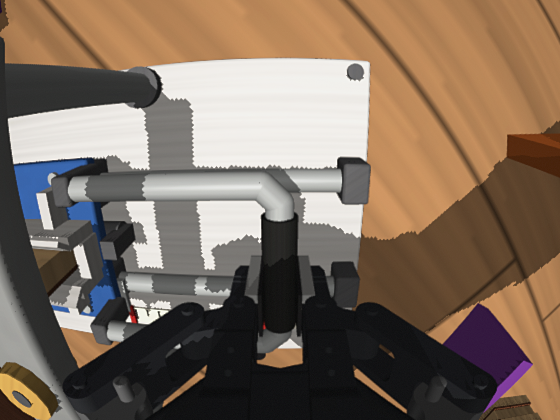

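Gripped: gap 14.3 mm, and the sleeve sits between the pads. Now I pull along jig +y, first about 85 mm.

Emit:
move_arm(
  commands=[
    [[-0.1,0.09,0],[0,0,0],-1],
    [[-0.2,0.18,0],[0,0,0],-1],
    [[-0.2,0.18,0],[0,0,0],-1],
    [[-0.2,0.18,0],[0,0,0],-1],
    [[-0.2,0.18,0],[0,0,0],-1],
  ],
  newtons=80,
)

```text
clock: 12.65
tcp_pos: [0.5024, 0.0723, 0.0611]
orientation: [0.001, -0.403, 0.915, -0.002]
wrist_force: [5.2, -7.0, 2.1]
finger_gap: 0.0138
```

Emit:
move_arm(
  commands=[
    [[-0.2,0.18,0],[0,0,0],-1],
    [[-0.2,0.18,0],[0,0,0],-1],
    [[-0.2,0.18,0],[0,0,0],-1],
    [[-0.1,0.09,0],[0,0,0],-1],
    [[0,0,0],[0,0,0],-1],
  ],
)

```text
clock: 13.15
tcp_pos: [0.4743, 0.0977, 0.061]
orientation: [0.001, -0.404, 0.915, -0.002]
wrist_force: [5.5, -7.0, 0.9]
finger_gap: 0.0136
```

```bash
python3 - <<'E'
from h import *
import pickle
st=env.get_state(); info(st)
r=eyes.read_camera("wrist"); pickle.dump((st,r),open("w11.pkl","wb"))
f=r["frame"][:,:,::-1]; cv2.imwrite("pics/w11.png",f)
s=eyes.read_camera("scene"); t=eyes.read_camera("top"); pickle.dump((s,t),open("st11.pkl","wb"))
f=s["frame"][:,:,::-1][160:270,210:330]; cv2.imwrite("pics/s11z.png",cv2.resize(f,None,fx=5,fy=5,interpolation=cv2.INTER_CUBIC))
f=t["frame"][:,:,::-1][110:270,225:390]; cv2.imwrite("pics/t11z.png",cv2.resize(f,None,fx=3.6,fy=3.6,interpolation=cv2.INTER_CUBIC))
E
```

```text
t 13.15 tcp [0.4743 0.0977 0.061 ] jig [0.0003 0.17  ] toolx -2.3102 z [ 0.0043 -0.0024 -1.    ] gap 0.013574437058128282 F [ 5.5 -7.   0.9] q [ 0.04  0.26 -0.47  0.84 -0.   -0.79]
```

View pics/w11.png

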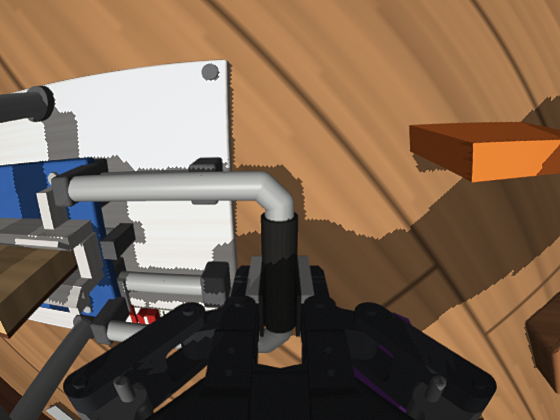

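View pics/s11z.png

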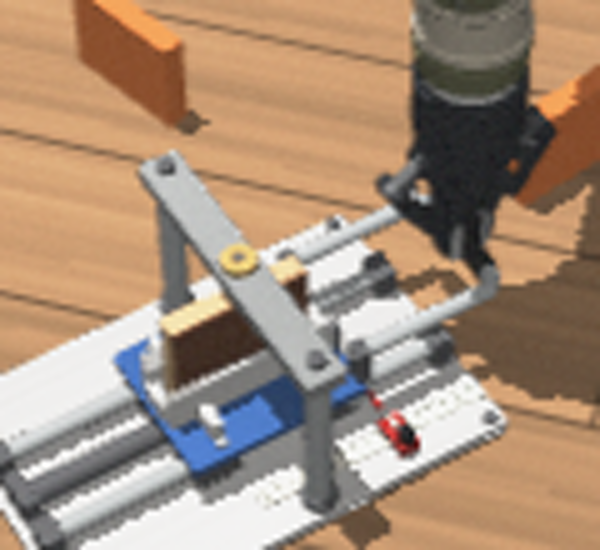

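View pics/t11z.png

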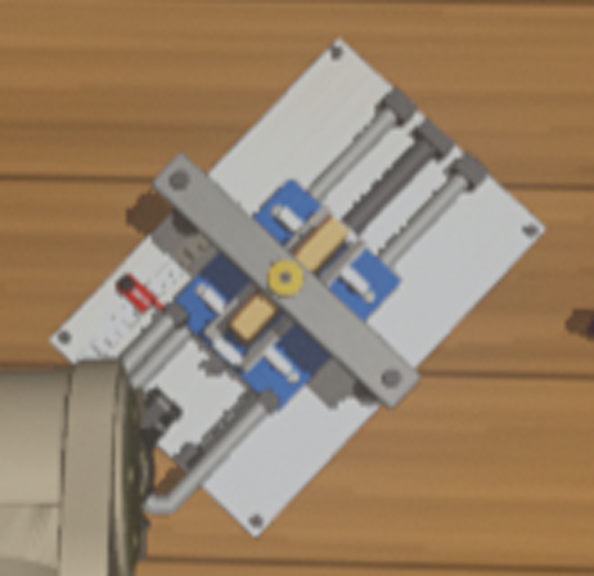

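```bash
python3 - <<'E'
from h import *
import pickle
s,t=pickle.load(open("st11.pkl","rb"))
f=s["frame"][:,:,::-1][230:260,274:304]; cv2.imwrite("pics/s11zz.png",cv2.resize(f,None,fx=18,fy=18,interpolation=cv2.INTER_CUBIC))
for p in ((.068,.064),(.0685,.0684)): print(proj(s,np.append(W(*p),.024)),proj(t,np.append(W(*p),.024)))
st,r=pickle.load(open("w11.pkl","rb"))
f=r["frame"][:,:,::-1][260:340,90:190]; cv2.imwrite("pics/w11z.png",cv2.resize(f,None,fx=7,fy=7,interpolation=cv2.INTER_CUBIC))
E
```

```text
[286.66426269 243.69212605] [267.96937621 193.00830198]
[287.8657098  243.22827138] [266.70284469 194.06258429]
```

View pics/s11zz.png

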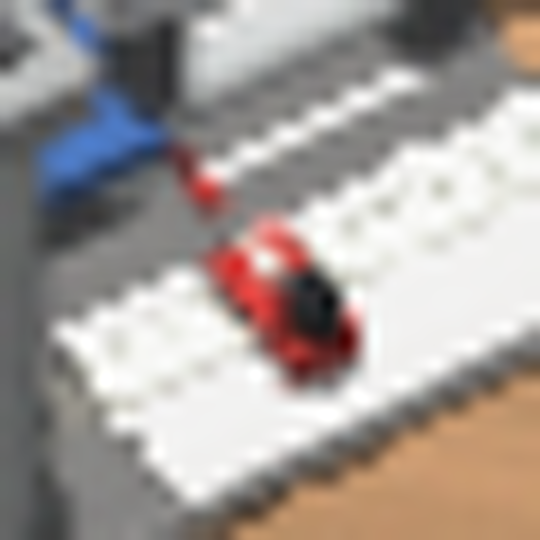

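View pics/w11z.png

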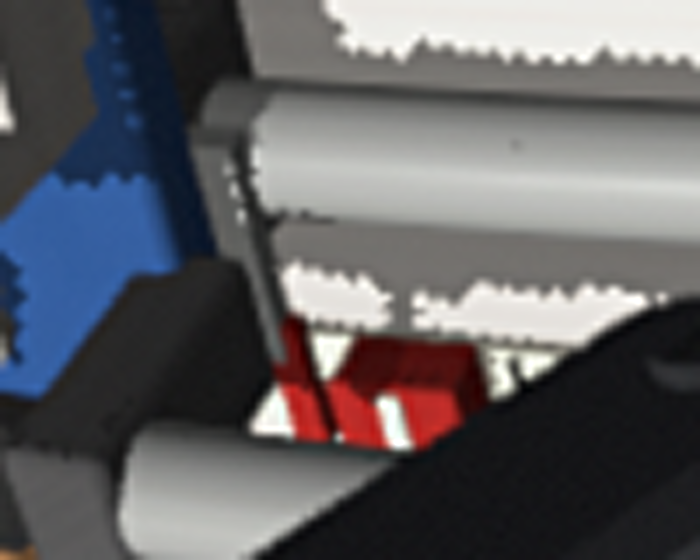

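Scene close-up: pointer tip at zoom (215,205), with its line passing just behind the white line at (262,258). That is 3–4.5 mm short, which matches the tcp travel (85.9 of 90.4 mm). I pull the last 4.4 mm.

Emit:
move_arm(
  commands=[
    [[-0.04,0.04,0],[0,0,0],-1],
    [[-0.04,0.035,0],[0,0,0],-1],
    [[0,0,0],[0,0,0],-1],
    [[0,0,0],[0,0,0],-1],
  ],
)

```text
clock: 13.7
tcp_pos: [0.4718, 0.1, 0.061]
orientation: [0.002, -0.403, 0.915, -0.002]
wrist_force: [4.6, -7.2, 1.3]
finger_gap: 0.0137
```

```bash
python3 - <<'E'
from h import *
import pickle
st=env.get_state(); info(st)
s=eyes.read_camera("scene"); r=eyes.read_camera("wrist"); t=eyes.read_camera("top")
f=s["frame"][:,:,::-1]; cv2.imwrite("pics/s12zz.png",cv2.resize(f[230:260,274:304],None,fx=18,fy=18,interpolation=cv2.INTER_CUBIC))
cv2.imwrite("pics/s12z.png",cv2.resize(f[160:270,210:330],None,fx=5,fy=5,interpolation=cv2.INTER_CUBIC))
f=r["frame"][:,:,::-1][260:340,90:190]; cv2.imwrite("pics/w12z.png",cv2.resize(f,None,fx=7,fy=7,interpolation=cv2.INTER_CUBIC))
cv2.imwrite("pics/top12.png",t["frame"][:,:,::-1])
E
```

```text
t 13.7 tcp [0.4718 0.1    0.061 ] jig [0.0003 0.1734] toolx -2.311 z [ 0.0047 -0.0031 -1.    ] gap 0.01369324204400288 F [ 4.6 -7.2  1.3] q [ 0.04  0.25 -0.47  0.84 -0.   -0.79]
```

View pics/s12zz.png

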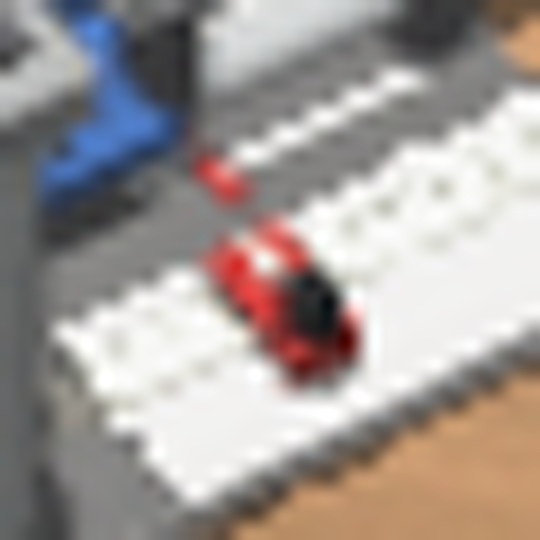

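View pics/w12z.png

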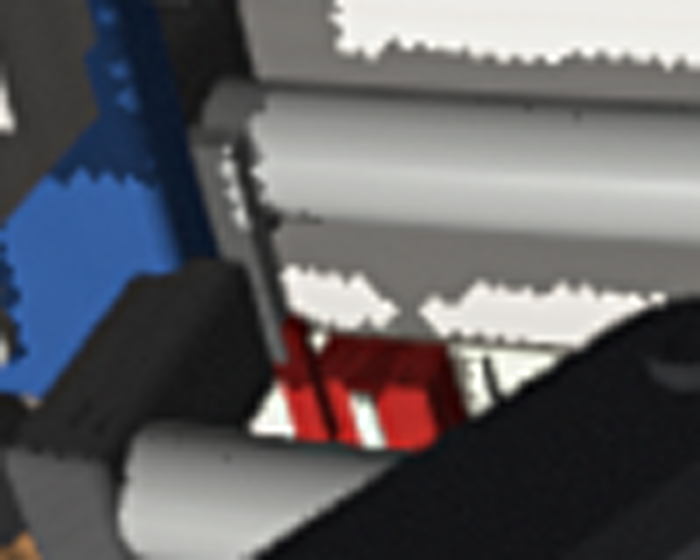

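View pics/s12z.png

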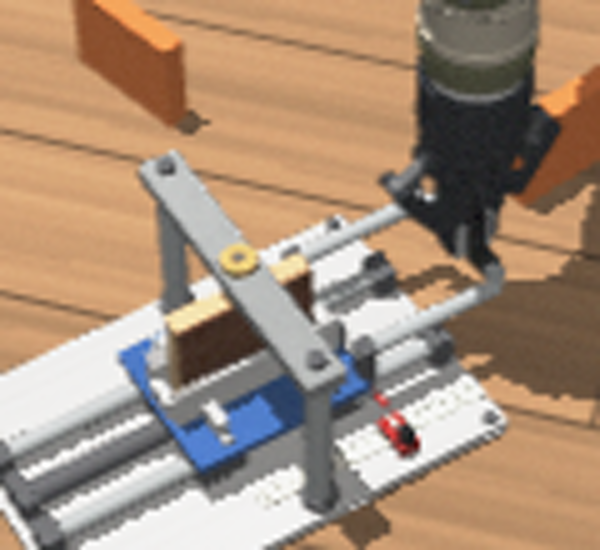

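View pics/top12.png

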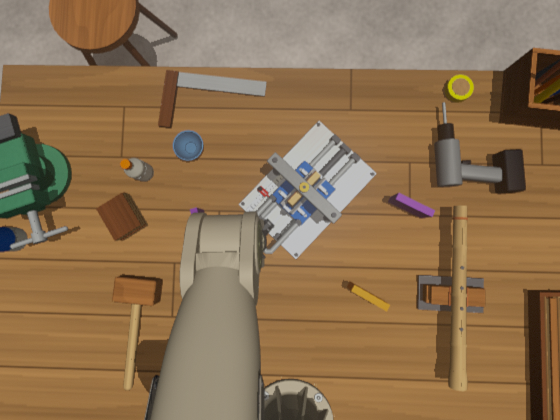

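```bash
python3 - <<'E'
from h import *
s=eyes.read_camera("scene")
for z in (.02,.024,.03,.035,.04):
    print(z,proj(s,np.append(W(.068,-.022),z)),"at mark",((proj(s,np.append(W(.068,.0684),z))-[273.5,229.5])*18).round())
for x in (.055,.06,.068,.075): print(x,((proj(s,np.append(W(x,.0684),.024))-[273.5,229.5])*18).round(),((proj(s,np.append(W(x,.0644),.024))-[273.5,229.5])*18).round())
f=cv2.imread("pics/scene0.png")[235:265,248:278]; cv2.imwrite("pics/s0p.png",cv2.resize(f,None,fx=18,fy=18,interpolation=cv2.INTER_CUBIC))
f=s["frame"]; h=f.astype(int)
ys,xs=np.where((h[:,:,0]>110)&(h[:,:,1]<90)&(h[:,:,2]<90)); m=(xs>274)&(xs<304)&(ys>230)&(ys<260)
for y,x in zip(ys[m],xs[m]): print((x,y),f[y,x].tolist())
E
```

```text
0.02 [264.40982669 255.67359455] at mark [257. 258.]
0.024 [264.37766697 254.97098901] at mark [257. 245.]
0.03 [264.32921578 253.91245735] at mark [257. 226.]
0.035 [264.28864453 253.02608161] at mark [258. 210.]
0.04 [264.2478945  252.13580034] at mark [258. 194.]
0.055 [220. 197.] [201. 206.]
0.06 [234. 216.] [216. 225.]
0.068 [257. 245.] [239. 255.]
0.075 [277. 271.] [259. 281.]
(np.int64(285), np.int64(238)) [123, 85, 83]
(np.int64(285), np.int64(239)) [193, 73, 70]
(np.int64(286), np.int64(240)) [200, 77, 75]
(np.int64(287), np.int64(240)) [166, 88, 86]
(np.int64(286), np.int64(244)) [210, 80, 78]
(np.int64(287), np.int64(244)) [215, 71, 68]
(np.int64(290), np.int64(244)) [195, 70, 67]
(np.int64(286), np.int64(245)) [182, 73, 71]
(np.int64(287), np.int64(245)) [212, 68, 65]
(np.int64(287), np.int64(246)) [211, 70, 66]
(np.int64(288), np.int64(246)) [221, 72, 68]
(np.int64(289), np.int64(246)) [138, 54, 54]
(np.int64(288), np.int64(247)) [206, 70, 66]
(np.int64(289), np.int64(247)) [136, 47, 46]
(np.int64(289), np.int64(248)) [127, 47, 45]
(np.int64(293), np.int64(248)) [115, 40, 39]
(np.int64(289), np.int64(249)) [146, 64, 61]
(np.int64(290), np.int64(249)) [178, 62, 59]
(np.int64(291), np.int64(249)) [112, 44, 41]
(np.int64(292), np.int64(250)) [111, 77, 77]
```

View pics/s0p.png

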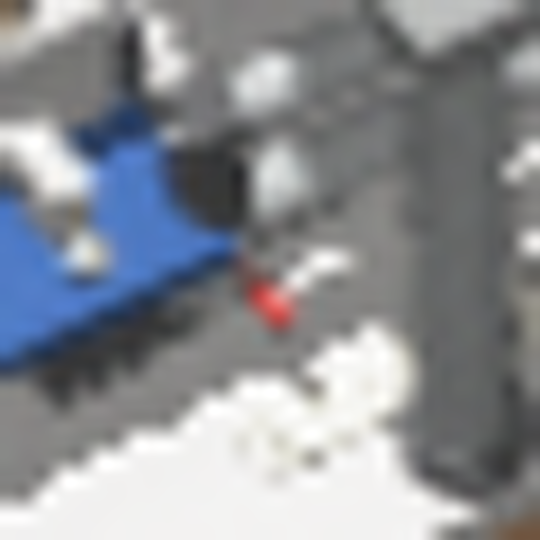

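The pointer moved (23.7, -12.1) px in scene, against (23.4, -11.9) px expected for 90.4 mm. The tcp travel says 89.3 mm, so the two agree within 2 mm. I'll split the difference with 0.5 mm more and settle.

Emit:
move_arm(
  commands=[
    [[-0.01,0.01,0],[0,0,0],-1],
    [[0,0,0],[0,0,0],-1],
    [[0,0,0],[0,0,0],-1],
    [[0,0,0],[0,0,0],-1],
  ],
)

```text
clock: 14.3
tcp_pos: [0.4715, 0.1003, 0.061]
orientation: [0.002, -0.403, 0.915, -0.002]
wrist_force: [5.7, -7.4, 1.4]
finger_gap: 0.0141
```

```bash
python3 - <<'E'
from h import *
st=env.get_state(); info(st); print(np.abs(st["qvel"]).max())
print(job.hand_in())
E
```

```text
t 14.3 tcp [0.4715 0.1003 0.061 ] jig [0.0003 0.1738] toolx -2.3111 z [ 0.0048 -0.0033 -1.    ] gap 0.014136006469925104 F [ 5.7 -7.4  1.4] q [ 0.05  0.25 -0.47  0.84 -0.   -0.79]
0.001992679514801355
the job is handed in; nothing more can be done
None
```

I lifted the board out, turned it half round and put it back fully down in the slot, with its walnut face to the rule side. I then gripped the bow handle, pulled the carriage out about 90 mm and handed the job in at 14.3 s, still holding it.

**Last checks:**
- **Handle:** I set the grip to 80 N, the fingers are 14 mm apart on the sleeve, and I feel about 9 N of spring pull. The arm is still.
- **Pointer:** it needs to come out 90.4 mm to reach the white line. The arm's travel reads 89.7 mm. The scene camera gave about 91 mm just before a last 0.5 mm nudge. Both are within 2 mm of the mark.
- **Board:** it met the slot floor at the same height as where I first gripped it, and the last pictures show it upright.
- **Bystanders and flag:** I saw no movement in the pictures, but I did not measure them at the end. The arm hid part of the top view.

**What failed or disagreed:**
- My first grip on the handle was too shallow and closed on nothing, pressing down with about 7 N. Gripping about 14 mm deeper worked.
- The pointer appeared 2–3 pixels higher in the scene view than its given position at 24 mm height. I therefore judged the pull by how far the pointer moved, not by where its tip appeared.

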